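# Close the electronics housing with its cover

### The arm

A 6-joint arm with a two-finger parallel gripper is mounted at the origin on the work surface. World frame = base frame: x ahead of the robot, y to its left, z up, the work surface at z = 0. Lengths are in m, angles in rad, forces in N, time in s.
With the tool pointing down it reaches from about 0.325 to 0.9 m from the base axis. Payload 3.5 kg.
Tool frame: the origin (TCP) lies on the centre line of the jaws, within the pads' length; the fingertips stand 17 mm ahead of it and the grasp point (between the pads) lies 2 mm behind it; z points along the fingers, y is the line along which they close (so a half turn about z gives the same grasp; the last joint's range is limited). The gripper opens to 85 mm and grips with 20 to 120 N. Pads are 22 mm wide; open, the fingers measure 114 mm over their backs; the gripper's body (76 mm by 85 mm) begins 54 mm behind the grasp point. The pads swing forward as they close: fully open they stand 13 mm farther back than shut.
Start: joints at [-1.27, 0.276, -0.026, 1.268, 0, 1.467], TCP at [0.246, -0.575, 0.248] pointing down, gripper open.
Joint ranges: [-3.12, 3.12], [-0.85, 1.88], [-1.08, 1.24], [-1.95, 2.15], [-1.57, 1.53], [-3.14, 3.14]. Speed limits (rad/s): [2.57, 2.57, 3.14, 3.14, 3.14, 3.14].

### API

Orientations are given as a unit quaternion [x, y, z, w].
In Python, from workcell import read_state, camera, job_done gives the robot as it stands.
- The arm moves only by the tool jog_arm, never from a script. Its argument "plan" is a list of rows, each an object with "offset": the shift along the tool's x, y, z as a fraction of full scale, a list of three; "spin": the turn about the tool's z as a fraction of full scale; "hand": the opening, from -1 (shut) to 1 (fully open). A call has 1 to 5 rows; each row shifts and turns the commanded pose from where the row before left it, along the tool's axes as they then stand; what a row does not reach is not made up. Full scale, the value 1, is 0.025 m for a shift and 0.08 rad for a turn. A row lasts 1/12 s, in which the tool goes at most 41.7 mm and 7.16 degrees, less where a joint would pass 70% of its speed; a pose out of reach is approached as far as the arm can. A call with a number of a shift or a turn outside -1 to 1 is refused whole. A call with a gripper value outside its range is refused whole. The fingers move at their own pace and stop on an object; "force" is the grip in N (left out, the last holds). Time passes only in rows, so rows that do not move let the fingers close. It gives the time, the measured TCP pose, the force, the opening and the grip force at its end, in the units of the state.
- read_state(): the state, without advancing time (a new reading comes with each control period).
- camera(name): name is "scene" or "top" or "wrist"; returns a dict with "img" (400x640x3 uint8, red, green, blue), "depth" (400x640 float32, m along the optical axis (not along the pixel's ray), 0 where there is no reading), "fx", "fy", "cx", "cy" (pixels), "k1" (the pictures are not rectified: a ray, as slopes to the right and down, at radius r is drawn at 1 + k1 r^2 times it, then the intrinsics apply), "rvec" (rotation vector, rad) and "tvec" (3), from world to camera coordinates, as OpenCV has them; the wrist camera has in their place "mount" (4x4, takes a point from camera to tool coordinates, whose origin is the TCP and whose axes are the flange's). Camera axes: x right, y down, z forward; pixel columns grow to the right and rows downward; lengths in m; the calibration is good to about 2 mm. A picture is of the moment at which its call begins: read the wrist's pose just before it.
- job_done(): hands the job in; it is judged then, once.
The state is a dict: "clock": time; "joints": joint angles; "qd": joint speeds; "joint_efforts": joint torques, N m; "tool_pos": TCP position; "eef_rot": TCP orientation; "wrist_force": force on the tool from outside, world axes, zero at the start; "moment": the same for the moment, N m; "finger_gap": opening from 0.0 (shut) to 1.0 (fully open); "gripper_force": force on a finger pad.
Only numpy, scipy, OpenCV 4.12 (cv2) and the standard library are available. Lean on these libraries where they do the work, as an engineer would, in place of code of your own. Each camera call takes 0.05 s, during which the arm holds its last target. There are 200 camera calls.

### The job

The open electronics housing clamped in the fixture needs its cover: of the two finned metal covers on the bench, take the one whose outline matches the housing and set it on the rim, narrow end over narrow end, lying flat with its edges flush with the housing's sides all round. Lower it into place rather than dropping it, and leave the other cover and the other things on the bench where they are.

Things in the scene. Friction and masses are not known exactly. Their poses are not given: they have to be found in the camera images.
- housing: Grey open housing 40 mm high, circuit board inside, fixed on a fixture plate 170 x 130 x 12 mm with two black clamps (tops 36 mm above bench). Origin: centre of the plate's underside; x towards the narrow end, z up. Outline: 120 x 84 mm overall, y +-42 for x -60 to +30, y +-22 for x +30 to +60. Walls 6 mm, rim 52 mm above bench.
- housing_rim (a point): Centre of the housing's 120 x 84 mm outline at rim height, 52 mm straight above the origin of housing, same axes. Placed exactly, the matching cover's origin and axes coincide with it.
- stepped_cover: Matching cover: aluminium plate 6 mm thick, same outline as the housing (y +-42 for x -60 to +30, y +-22 for x +30 to +60), 0.23 kg. Dark finned heat sink 60 (x) x 36 (y) x 26 mm on top, centred at x = -6, its top 32 mm above the underside. Origin: centre of the 120 x 84 outline on the underside; x towards narrow end, z up. Starts flat on the bench, sink up.
- cover_grip (a point): Grip point on the matching cover's heat sink: its centre line (x = -6, y = 0), 22 mm above the plate's underside. Fingers close along the cover's y across 36 mm.
- cover_nose (a point): Middle of the edge of the matching cover's narrow end (x = +60 mm, y = 0, 3 mm above its underside).
- plain_cover: The other cover, for another product: plain rectangle 96 (x) x 84 (y) x 6 mm with the same heat sink (60 x 36 x 26 mm) in its centre. Origin: centre of its underside. To be left alone.
- bin: Blue open plastic bin 110 x 160 x 60 mm, origin at the centre of its underside. Bystander.
- driver: Screwdriver 190 mm long lying on the bench, origin under its middle. Bystander.
- cartridge: White plastic bottle with a black cap, 44 mm diameter, 120 mm high, standing; origin at the centre of its underside. Bystander.

How it is judged:
At the end, for the whole second after the job is handed in: The matching cover rests still and flat (under 0.05 rad) on the rim, underside within 3 mm of rim height, narrow end over narrow end, centred within 4 mm along and across the housing, turned under 0.07 rad from it; other cover, bin, screwdriver and bottle within 30 mm of their start (x of stepped_cover in the frame of housing_rim between -0.004 and 0.004 m and y of stepped_cover in the frame of housing_rim between -0.004 and 0.004 m and z of stepped_cover in the frame of housing_rim between -0.003 and 0.003 m and angle between the x axis of stepped_cover and the x axis of housing_rim, either way round below 0.07 rad and x of cover_nose in the frame of housing_rim above 0.03 m and angle between stepped_cover's own z axis and vertical below 0.05 rad and linear speed of stepped_cover below 0.02 m/s and angular speed of stepped_cover below 0.1 rad/s and distance of each of plain_cover, bin, driver, cartridge from where it was at the start of the episode below 0.03 m); the robot touches nothing.
It fails at once if The other cover, the bin, the screwdriver or the bottle is moved by more than 30 mm (distance of any of plain_cover, bin, driver, cartridge from where it was at the start of the episode above 0.03 m).
It fails at once if The bottle is tipped over (angle between cartridge's own z axis and vertical above 0.5 rad).
It fails at once if The matching cover is dropped or thrown: faster than 0.4 m/s (a fall of about 8 mm) while not held by the fingers (linear speed of stepped_cover above 0.4 m/s and contact force between the fingers and stepped_cover below 0.05 N).
It also fails if it takes over 38 s, if anything falls off the work surface, if the arm or the gripper's body presses on something with over 40 N, if the wrist force passes 120 N, or if a joint passes its speed limit or range.

## Working session

There is one attempt and no reset: what is moved stays moved. The work goes in short steps, Python scripts to look and compute and a tool call to move; the robot and the scene stay as the last step left them, time stands still between calls to the robot, and variables do not carry over. Pictures are saved under pics/ and viewed, at most 10 in all, crops included, and the job is handed in when it is done.

Besides the shell and the picture viewer there is one more tool, called after "Emit:" by a JSON object that holds its "api" and its "payload". jog_arm: Moves the arm, as the interface text tells. Shift numbers are shares of 0.025 m and turn numbers shares of 0.08 rad, none past 1 either way. Its arguments: {"type":"object","properties":{"plan":{"type":"array","items":{"type":"object","properties":{"offset":{"type":"array","items":{"type":"number"}},"spin":{"type":"number"},"hand":{"type":"number"}}}},"force":{"type":"number"}},"required":["plan"]}

```bash
mkdir -p pics; ls
cat > h.py <<'E'
import numpy as np, cv2
from scipy.spatial.transform import Rotation as R
from workcell import read_state, camera, job_done
def pose():
    s=read_state(); T=np.eye(4); T[:3,:3]=R.from_quat(s['eef_rot']).as_matrix(); T[:3,3]=s['tool_pos']; return T
def grab(name):
    T=pose(); c=camera(name)
    if 'mount' in c: M=T@np.array(c['mount'])
    else:
        V=np.eye(4); V[:3,:3]=cv2.Rodrigues(np.array(c['rvec'],float))[0]; V[:3,3]=np.ravel(c['tvec']); M=np.linalg.inv(V)
    c['M']=M; return c
def slopes(c,uv):
    K=np.array([[c['fx'],0,c['cx']],[0,c['fy'],c['cy']],[0,0,1.]])
    return cv2.undistortPoints(np.array(uv,float).reshape(-1,1,2),K,np.array([c['k1'],0,0,0,0.])).reshape(-1,2)
def rays(c,uv):
    s=slopes(c,uv); d=np.c_[s,np.ones(len(s))]@c['M'][:3,:3].T
    return c['M'][:3,3],d
def onplane(c,uv,z):
    o,d=rays(c,uv); return o+d*((z-o[2])/d[:,2])[:,None]
def cloud(c):
    h,w=c['depth'].shape; v,u=np.mgrid[:h,:w]; o,d=rays(c,np.c_[u.ravel(),v.ravel()])
    return (o+d*c['depth'].reshape(-1,1)).reshape(h,w,3)
def save(c,n): cv2.imwrite('pics/'+n,c['img'][:,:,::-1])
E
python3 - <<'E'
from h import *
s=read_state(); print(s)
for n in ['top','scene']:
    c=grab(n); save(c,n+'0.png'); print(n,c['fx'],c['k1'],c['M'].round(3).tolist(),(c['depth']>0).mean())
E
```

```text
pics
{'clock': 0.0, 'joints': array([-1.27040782e+00,  2.77182435e-01, -2.78572322e-02,  1.26798487e+00,
        5.08676811e-05,  1.46738518e+00]), 'qd': array([ 1.13874211e-03, -8.96775412e-04,  7.92557191e-05,  2.27569289e-04,
       -1.27478643e-04, -2.53934770e-03]), 'joint_efforts': array([-2.22491822e-04, -4.45505548e+01,  2.95206857e+01,  1.63608778e-02,
       -1.52172497e-04, -7.56157505e-06]), 'tool_pos': array([ 0.24535542, -0.57404469,  0.24714009]), 'eef_rot': array([ 9.79686769e-01,  2.00530780e-01, -8.42388640e-05, -1.11120693e-03]), 'wrist_force': array([-1.0983472 ,  0.35529195,  0.12918919]), 'moment': array([ 0.01175311,  0.02540253, -0.02552438]), 'gripper_force': 0.0, 'finger_gap': 1.0009249733037306}
top 477.8596937136835 0.0280468721475177 [[-0.027, -0.993, 0.117, 0.479], [-1.0, 0.028, 0.011, 0.019], [-0.014, -0.116, -0.993, 1.298], [0.0, 0.0, 0.0, 1.0]] 0.99606640625
scene 362.9526033892795 -0.08449440578087865 [[0.146, 0.617, -0.774, 1.372], [0.989, -0.108, 0.101, -0.081], [-0.022, -0.78, -0.626, 0.662], [0.0, 0.0, 0.0, 1.0]] 0.99604296875
```

View pics/top0.png

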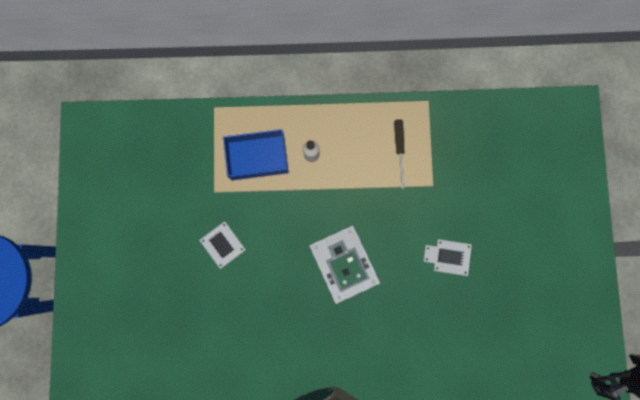

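View pics/scene0.png

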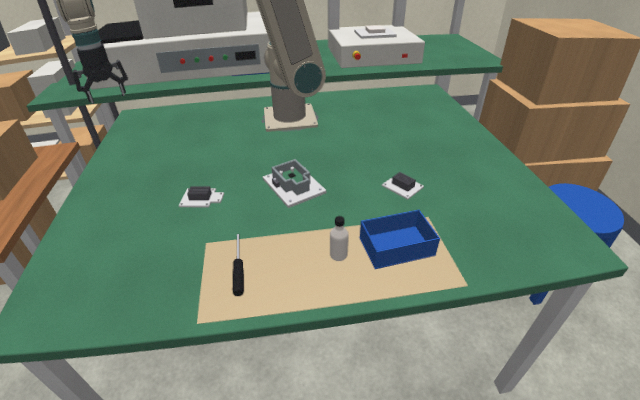

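The top view shows the stepped cover at (450,257) with its nose at (430,254), and the housing at (345,265) with its narrow end near (338,245). The plain cover is at (222,244), and the bin, bottle and driver are on the tan mat. The scene view agrees. I'll measure the cover and housing roughly from here, then refine with the wrist camera.

Run:
```python
from h import *
c=grab('top')
print(onplane(c,[[450,257],[430,254],[470,259]],0.006).round(3), onplane(c,[[345,265],[338,245]],0.05).round(3), onplane(c,[[222,244]],0.006).round(3))
P=cloud(c); 
print(P[257,450],P[250,441],P[265,400],P[240,338])
w=grab('wrist'); print(w['fx'],w['k1'],np.array(w['mount']).round(3).tolist())
print(pose().round(3))
```

```text
[[ 0.485 -0.314  0.006]
 [ 0.495 -0.261  0.006]
 [ 0.479 -0.366  0.006]] [[ 0.472 -0.031  0.05 ]
 [ 0.524 -0.015  0.05 ]] [[0.537 0.297 0.006]]
[ 0.48543659 -0.31190739  0.01316957] [ 0.50466813 -0.29054751  0.00769368] [ 4.67604789e-01 -1.80579923e-01  3.96623366e-04] [ 0.53834269 -0.01587874  0.01726453]
344.61534491338375 -0.03128009826259719 [[0.0, -0.963, -0.27, 0.067], [1.0, 0.0, 0.0, 0.0], [-0.0, -0.27, 0.963, -0.126], [0.0, 0.0, 0.0, 1.0]]
[[ 0.92   0.393 -0.     0.245]
 [ 0.393 -0.92   0.001 -0.574]
 [ 0.    -0.001 -1.     0.248]
 [ 0.     0.     0.     1.   ]]
```

Emit:
{"api": "jog_arm", "payload": {"plan": [{"offset":[1,-0.46,0],"spin":0,"hand":1},{"offset":[1,-0.46,0],"spin":0,"hand":1},{"offset":[1,-0.46,0],"spin":0,"hand":1},{"offset":[1,-0.46,0],"spin":0,"hand":1},{"offset":[1,-0.46,0],"spin":0,"hand":1}]}}

```text
clock: 0.62
tool_pos: [0.3384, -0.4716, 0.248]
eef_rot: [0.98, 0.2, -0.0, -0.0]
wrist_force: [0.6, 0.1, 0.3]
finger_gap: 1.003
gripper_force: 0.0
```

Emit:
{"api": "jog_arm", "payload": {"plan": [{"offset":[1,-0.46,0],"spin":0,"hand":1},{"offset":[1,-0.46,0],"spin":0,"hand":1},{"offset":[1,-0.46,0],"spin":0,"hand":1},{"offset":[1,-0.46,0],"spin":0,"hand":1},{"offset":[1,-0.46,0],"spin":0,"hand":1}]}}

```text
clock: 1.03
tool_pos: [0.4309, -0.3695, 0.2481]
eef_rot: [0.98, 0.201, -0.0, -0.0]
wrist_force: [0.2, -0.6, -0.3]
finger_gap: 0.997
gripper_force: 0.0
```

Emit:
{"api": "jog_arm", "payload": {"plan": [{"offset":[1,-0.46,0],"spin":0,"hand":1},{"offset":[1,-0.46,0],"spin":0,"hand":1},{"offset":[1,-0.46,0],"spin":0,"hand":1},{"offset":[0,0,0],"spin":-1,"hand":1},{"offset":[0,0,0],"spin":-1,"hand":1}]}}

```text
clock: 1.45
tool_pos: [0.4866, -0.308, 0.248]
eef_rot: [0.96, 0.281, -0.0, -0.0]
wrist_force: [0.2, 0.3, -0.2]
finger_gap: 1.0
gripper_force: 0.0
```

Emit:
{"api": "jog_arm", "payload": {"plan": [{"offset":[0,0,0],"spin":-1,"hand":1},{"offset":[0,0,0],"spin":-1,"hand":1},{"offset":[0,0,0],"spin":-1,"hand":1},{"offset":[0,0,0],"spin":-1,"hand":1},{"offset":[0,0,0],"spin":-1,"hand":1}]}}

```text
clock: 1.87
tool_pos: [0.4855, -0.3094, 0.2481]
eef_rot: [0.885, 0.465, -0.0, -0.0]
wrist_force: [0.5, -0.7, 0.6]
finger_gap: 0.999
gripper_force: 0.0
```

Emit:
{"api": "jog_arm", "payload": {"plan": [{"offset":[0,0,0],"spin":-1,"hand":1},{"offset":[0,0,0],"spin":-1,"hand":1},{"offset":[0,0,0],"spin":-1,"hand":1},{"offset":[0,0,0],"spin":-1,"hand":1},{"offset":[0,0,0],"spin":0,"hand":1}]}}

```text
clock: 2.28
tool_pos: [0.4855, -0.3094, 0.248]
eef_rot: [0.801, 0.599, -0.0, -0.0]
wrist_force: [0.4, -0.2, -0.0]
finger_gap: 1.0
gripper_force: 0.0
```

Run:
```python
from h import *
c=grab('wrist'); save(c,'w1.png'); np.savez('w1.npz',**{k:c[k] for k in c})
P=cloud(c); z=P[...,2]
print(z[::50,::64].round(3))
```

```text
[[ 0.001  0.001 -0.     0.     0.    -0.     0.     0.     0.003 -0.001]
 [ 0.     0.001  0.001  0.001  0.001  0.     0.     0.001  0.002  0.001]
 [-0.     0.     0.    -0.     0.001 -0.     0.001  0.     0.001 -0.001]
 [-0.    -0.     0.002  0.001  0.001  0.012 -0.    -0.001  0.001  0.   ]
 [ 0.    -0.     0.001  0.001  0.001  0.032  0.002  0.     0.001 -0.001]
 [ 0.001 -0.002  0.001 -0.001  0.001 -0.     0.    -0.     0.     0.001]
 [-0.    -0.001  0.001  0.272 -0.     0.001  0.     0.275  0.001  0.   ]
 [-0.001  0.306  0.301  0.311  0.     0.001 -0.     0.311  0.297  0.307]]
```

View pics/w1.png

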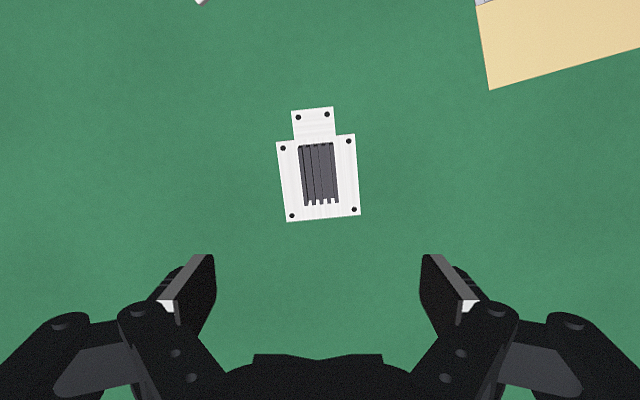

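The wrist view shows the stepped cover, nose at about (313,108), body corners (277,141), (354,134), (360,215), (287,221), sink centred at about (318,173). I'll extract the corners of its outline.

```bash
cat >> h.py <<'E'
# outline corners ccw seen from above, starting at the nose's left corner
MOD=np.array([[60,22],[30,22],[30,42],[-60,42],[-60,-42],[30,-42],[30,-22],[60,-22]])/1000.
def corners(mask):
    cs,_=cv2.findContours(mask.astype(np.uint8),cv2.RETR_EXTERNAL,cv2.CHAIN_APPROX_NONE)
    k=max(cs,key=cv2.contourArea)[:,0,:].astype(float)
    a=cv2.approxPolyDP(k.astype(np.float32)[:,None],5,True)[:,0]
    # refine: fit a line to the middle of each side, intersect
    idx=[int(np.argmin(((k-p)**2).sum(1))) for p in a]; L=[]
    for i in range(len(a)):
        s,e=idx[i],idx[(i+1)%len(a)]; n=(e-s)%len(k)
        q=k[[(s+j)%len(k) for j in range(n//6,n-n//6+1)]]
        vx,vy,x,y=cv2.fitLine(q.astype(np.float32),cv2.DIST_HUBER,0,.01,.01).ravel(); L.append(np.cross([x,y,1],[x+vx,y+vy,1]))
    o=[np.cross(L[i-1],L[i]) for i in range(len(a))]
    return np.array([p[:2]/p[2] for p in o])
def fit(W):
    """2D rigid fit of MOD to world corners W (cyclic order unknown)"""
    best=None
    for Q in (W,W[::-1]):
        for s in range(8):
            q=np.roll(Q,s,0)[:,:2]; m=q.mean(0); mm=MOD.mean(0); H=(MOD-mm).T@(q-m)
            th=np.arctan2(H[0,1]-H[1,0],H[0,0]+H[1,1]); r=np.array([[np.cos(th),-np.sin(th)],[np.sin(th),np.cos(th)]])
            t=m-r@mm; e=np.sqrt((((MOD@r.T+t)-q)**2).sum(1).mean())
            if best is None or e<best[0]: best=(e,t,th)
    return best
E
python3 - <<'E'
from h import *
c=dict(np.load('w1.npz')); c['img'];
hsv=cv2.cvtColor(c['img'],cv2.COLOR_RGB2HSV); P=cloud(c)
m=(hsv[...,1]<60)&(P[...,2]<.06); m[:, :200]=0; m[:,420:]=0; m[250:]=0; m[:60]=0
m=cv2.morphologyEx(m.astype(np.uint8),cv2.MORPH_CLOSE,np.ones((9,9)))
k=corners(m); print(len(k),k.round(1).tolist())
for z in (0.0,0.006): 
    f=fit(onplane(c,k,z)); print(z,f[0],f[1],np.degrees(f[2]))
e=cv2.erode(m,np.ones((5,5)))>0
zz=P[...,2][e]; print('plate z',np.median(zz[zz<.015]),'sink z',np.percentile(zz,[90,97]))
sk=(P[...,2]>.024)&e; print('sink centre',P[sk][:,:2].min(0),P[sk][:,:2].max(0),cv2.minAreaRect(P[sk][:,:2].astype(np.float32)*1000))
E
```

```text
8 [[332.6, 106.2], [290.6, 110.6], [294.0, 139.5], [275.5, 141.5], [286.4, 221.5], [360.2, 214.3], [354.0, 134.0], [334.6, 134.0]]
0.0 0.001053377545344875 [ 0.48525313 -0.30719171] 79.62834955195191
0.006 0.0006457166481483177 [ 0.48550227 -0.30642175] 79.62834955195191
plate z 0.006557128446824684 sink z [0.03221675 0.0330995 ]
sink centre [ 0.46177647 -0.34436112] [ 0.50742524 -0.24442232] ((488.0428771972656, -292.3714904785156), (99.85264587402344, 36.029869079589844), 79.80445098876953)
```

Cover pose: (0.4855, −0.3064), yaw 79.6°, fit rms 0.65 mm. Depth puts the plate at 6.6 mm and the sink top at 32 mm, which agrees with the text. I'll align, go down and take a second view for the heights.

Emit:
{"api": "jog_arm", "payload": {"plan": [{"offset":[0,0,0],"spin":-0.65,"hand":1},{"offset":[0,0,0],"spin":-0.66,"hand":1},{"offset":[-0.12,-0.02,1],"spin":0,"hand":1},{"offset":[0,0,1],"spin":0,"hand":1},{"offset":[0,0,1],"spin":0,"hand":1}]}}

```text
clock: 2.75
tool_pos: [0.4851, -0.3129, 0.1731]
eef_rot: [0.769, 0.639, 0.0, 0.001]
wrist_force: [0.7, 0.1, -0.5]
finger_gap: 1.001
gripper_force: 0.0
```

Emit:
{"api": "jog_arm", "payload": {"plan": [{"offset":[0,0,1],"spin":0,"hand":1},{"offset":[0,0,0],"spin":0,"hand":1},{"offset":[0,0,0],"spin":0,"hand":1}]}}

```text
clock: 3.0
tool_pos: [0.4834, -0.3114, 0.1469]
eef_rot: [0.769, 0.639, -0.0, -0.002]
wrist_force: [1.2, -0.0, 0.1]
finger_gap: 1.0
gripper_force: 0.0
```

Run:
```python
from h import *
c1=dict(np.load('w1.npz')); c=grab('wrist'); save(c,'w2.png')
T=pose(); print(T.round(4).tolist())
def K(c,lo,hi):
    hsv=cv2.cvtColor(c['img'],cv2.COLOR_RGB2HSV); P=cloud(c)
    m=(hsv[...,1]<60)&(P[...,2]<.06); m[:, :lo]=0; m[:,hi:]=0; m[:60 if lo==200 else 0]=0
    m=cv2.morphologyEx(m.astype(np.uint8),cv2.MORPH_CLOSE,np.ones((9,9)))
    return corners(m)
k1=K(c1,200,420); k2=K(c,150,480); print(len(k2),k2.round(1).tolist())
W2=onplane(c,k2,.006); f=fit(W2); print(f[0],f[1],np.degrees(f[2]))
# triangulate matched corners
W1=onplane(c1,k1,.006); zs=[]
for i,p in enumerate(W1):
    j=np.argmin(((W2-p)**2).sum(1)); o1,d1=rays(c1,k1[i:i+1]); o2,d2=rays(c,k2[j:j+1])
    A=np.c_[d1[0],-d2[0]]; t=np.linalg.lstsq(A,o2-o1,rcond=None)[0]; zs.append((o1+d1[0]*t[0]+o2+d2[0]*t[1])[2]/2)
print('tri z',np.round(zs,4))
p=f[1]-.006*np.array([np.cos(f[2]),np.sin(f[2])]); d=np.r_[p,0]-T[:3,3]; print('to grip, tool',(T[:3,:3].T@d).round(4),'tool yaw',np.degrees(np.arctan2(T[1,0],T[0,0])))
```

```text
[[0.1821, 0.9833, -0.0003, 0.4847], [0.9833, -0.1821, 0.0002, -0.3125], [0.0002, -0.0003, -1.0, 0.1487], [0.0, 0.0, 0.0, 1.0]]
8 [[292.0, 107.0], [292.0, 147.0], [267.1, 147.0], [271.1, 255.0], [371.1, 255.0], [375.7, 147.0], [350.0, 147.0], [350.0, 107.0]]
0.0004076114114693284 [ 0.4857294  -0.30672642] 79.61339599400786
tri z [0.0059 0.0224 0.0113 0.0039 0.0107 0.0115 0.0122 0.0358]
to grip, tool [-0.0002  0.      0.1487] tool yaw 79.5056046301591
```

The second view agrees: (0.4857, −0.3067), 79.6°, rms 0.4 mm. The tool is already aligned, so I'll descend and check the clearance before closing. The target TCP height of 0.026 keeps the fingertips 3 mm off the plate.

Emit:
{"api": "jog_arm", "payload": {"plan": [{"offset":[0,0,1],"spin":0,"hand":1},{"offset":[0,0,1],"spin":0,"hand":1},{"offset":[0,0,1],"spin":0,"hand":1},{"offset":[0,0,1],"spin":0,"hand":1},{"offset":[0,0,0.5],"spin":0,"hand":1}]}}

```text
clock: 3.47
tool_pos: [0.485, -0.3127, 0.0355]
eef_rot: [0.769, 0.64, 0.0, 0.0]
wrist_force: [-0.8, 0.4, 0.3]
finger_gap: 1.001
gripper_force: 0.0
```

Emit:
{"api": "jog_arm", "payload": {"plan": [{"offset":[0,0,0.4],"spin":0,"hand":1},{"offset":[0,0,0],"spin":0,"hand":0.3},{"offset":[0,0,0],"spin":0,"hand":0.1},{"offset":[0,0,0],"spin":0,"hand":0},{"offset":[0,0,0],"spin":0,"hand":0}], "force": 50}}

```text
clock: 3.88
tool_pos: [0.486, -0.3135, 0.0276]
eef_rot: [0.769, 0.64, 0.0, 0.002]
wrist_force: [-0.9, -0.5, 1.0]
finger_gap: 0.505
gripper_force: 0.0
```

Emit:
{"api": "jog_arm", "payload": {"plan": [{"offset":[0,0,0],"spin":0,"hand":-1},{"offset":[0,0,0],"spin":0,"hand":-1},{"offset":[0,0,0],"spin":0,"hand":-1},{"offset":[0,0,0],"spin":0,"hand":-1},{"offset":[0,0,0],"spin":0,"hand":-1}]}}

```text
clock: 4.3
tool_pos: [0.4859, -0.3135, 0.0276]
eef_rot: [0.769, 0.64, 0.0, 0.002]
wrist_force: [-0.4, 0.7, 6.4]
finger_gap: 0.408
gripper_force: 53.2
```

Gripped at a gap of 0.408, about 35 mm. Next I'll lift and move behind the housing so the wrist camera can see it past the held cover.

Emit:
{"api": "jog_arm", "payload": {"plan": [{"offset":[0,0,-0.3],"spin":0,"hand":-1},{"offset":[0,0,-0.7],"spin":0,"hand":-1},{"offset":[0,0,-1],"spin":0,"hand":-1},{"offset":[0,0,-1],"spin":0,"hand":-1},{"offset":[0,0,-1],"spin":0,"hand":-1}]}}

```text
clock: 4.72
tool_pos: [0.4837, -0.3116, 0.1264]
eef_rot: [0.769, 0.64, -0.0, -0.001]
wrist_force: [0.1, 0.1, -1.6]
finger_gap: 0.414
gripper_force: 52.1
```

Emit:
{"api": "jog_arm", "payload": {"plan": [{"offset":[0,0,-1],"spin":0,"hand":-1},{"offset":[0,0,-1],"spin":0,"hand":-1},{"offset":[0,0,-1],"spin":0,"hand":-1},{"offset":[0,0,-1],"spin":0,"hand":-1},{"offset":[0.5,-0.4,-0.5],"spin":0,"hand":-1}]}}

```text
clock: 5.13
tool_pos: [0.4792, -0.3009, 0.2419]
eef_rot: [0.769, 0.639, 0.0, 0.003]
wrist_force: [0.8, -0.2, -0.7]
finger_gap: 0.408
gripper_force: 52.2
```

Emit:
{"api": "jog_arm", "payload": {"plan": [{"offset":[0.9,-0.74,0],"spin":0,"hand":-1},{"offset":[0.9,-0.74,0],"spin":0,"hand":-1},{"offset":[0.9,-0.74,0],"spin":0,"hand":-1},{"offset":[0.9,-0.74,0],"spin":0,"hand":-1},{"offset":[0.9,-0.74,0],"spin":0,"hand":-1}]}}

```text
clock: 5.55
tool_pos: [0.4049, -0.1694, 0.2379]
eef_rot: [0.769, 0.64, -0.0, -0.001]
wrist_force: [-0.1, -0.5, -0.5]
finger_gap: 0.409
gripper_force: 52.2
```

Emit:
{"api": "jog_arm", "payload": {"plan": [{"offset":[0.9,-0.74,0],"spin":0,"hand":-1},{"offset":[0.9,-0.74,0],"spin":0,"hand":-1},{"offset":[0.9,-0.74,0],"spin":0,"hand":-1},{"offset":[0.5,-0.4,0],"spin":0.5,"hand":-1},{"offset":[0,0,0],"spin":1,"hand":-1}]}}

```text
clock: 5.97
tool_pos: [0.3531, -0.0772, 0.2375]
eef_rot: [0.805, 0.593, -0.001, -0.002]
wrist_force: [0.1, -0.8, -2.6]
finger_gap: 0.41
gripper_force: 52.2
```

Emit:
{"api": "jog_arm", "payload": {"plan": [{"offset":[0,0,0],"spin":1,"hand":-1},{"offset":[0,0,0],"spin":1,"hand":-1},{"offset":[0,0,0],"spin":1,"hand":-1},{"offset":[0,0,0],"spin":1,"hand":-1},{"offset":[0,0,0],"spin":1,"hand":-1}]}}

```text
clock: 6.38
tool_pos: [0.3557, -0.0799, 0.238]
eef_rot: [0.908, 0.419, -0.0, -0.0]
wrist_force: [-0.9, 0.6, -2.3]
finger_gap: 0.412
gripper_force: 52.2
```

Emit:
{"api": "jog_arm", "payload": {"plan": [{"offset":[0,0,0],"spin":1,"hand":-1},{"offset":[0,0,0],"spin":1,"hand":-1},{"offset":[0,0,0],"spin":1,"hand":-1},{"offset":[0,0,0],"spin":1,"hand":-1},{"offset":[0,0,0],"spin":0.6,"hand":-1}]}}

```text
clock: 6.8
tool_pos: [0.3557, -0.08, 0.238]
eef_rot: [0.969, 0.246, -0.001, -0.0]
wrist_force: [0.1, 1.0, -2.0]
finger_gap: 0.411
gripper_force: 52.2
```

Emit:
{"api": "jog_arm", "payload": {"plan": [{"offset":[0,0,0],"spin":0,"hand":-1},{"offset":[0,0,0],"spin":0,"hand":-1}]}}

```text
clock: 6.97
tool_pos: [0.356, -0.0801, 0.2381]
eef_rot: [0.969, 0.248, -0.0, -0.0]
wrist_force: [-0.4, -0.8, -2.2]
finger_gap: 0.411
gripper_force: 52.2
```

Run:
```python
from h import *
c=grab('wrist'); save(c,'w3.png'); np.savez('w3.npz',**c); print(pose().round(4).tolist())
```

```text
[[0.8767, 0.481, -0.0006, 0.3561], [0.481, -0.8767, 0.0003, -0.0802], [-0.0004, -0.0005, -1.0, 0.2381], [0.0, 0.0, 0.0, 1.0]]
```

View pics/w3.png

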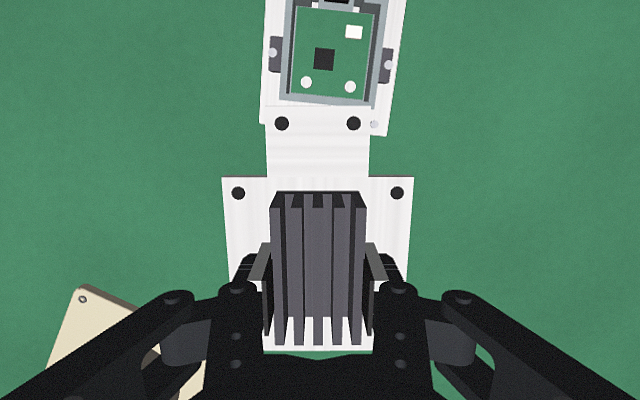

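The held cover sits square in the jaws: body edge at v≈178, nose at v≈107. The housing is at the top (u 260–405) but cut off, so I'll shift sideways to see all of it to the left of the held cover, from two places.

Emit:
{"api": "jog_arm", "payload": {"plan": [{"offset":[0.5,1,0],"spin":0,"hand":-1},{"offset":[0.6,1,0],"spin":0,"hand":-1},{"offset":[0.6,1,0],"spin":0,"hand":-1},{"offset":[0.6,1,0],"spin":0,"hand":-1},{"offset":[0.6,1,0],"spin":0,"hand":-1}]}}

```text
clock: 7.43
tool_pos: [0.4811, -0.1558, 0.2381]
eef_rot: [0.969, 0.248, -0.0, -0.0]
wrist_force: [1.1, -1.2, -1.8]
finger_gap: 0.412
gripper_force: 52.1
```

Emit:
{"api": "jog_arm", "payload": {"plan": [{"offset":[0.3,0.6,0],"spin":0,"hand":-1},{"offset":[0,0,0],"spin":0,"hand":-1},{"offset":[0,0,0],"spin":0,"hand":-1},{"offset":[0,0,0],"spin":0,"hand":-1}]}}

```text
clock: 7.77
tool_pos: [0.4931, -0.1643, 0.2378]
eef_rot: [0.969, 0.248, -0.001, -0.001]
wrist_force: [-0.3, 1.0, -2.2]
finger_gap: 0.411
gripper_force: 52.1
```

Run:
```python
from h import *
c=grab('wrist'); save(c,'w4.png'); np.savez('w4.npz',**c); print(pose().round(4).tolist())
```

```text
[[0.8771, 0.4804, -0.0015, 0.4929], [0.4804, -0.8771, 0.0008, -0.1642], [-0.0009, -0.0014, -1.0, 0.238], [0.0, 0.0, 0.0, 1.0]]
```

View pics/w4.png

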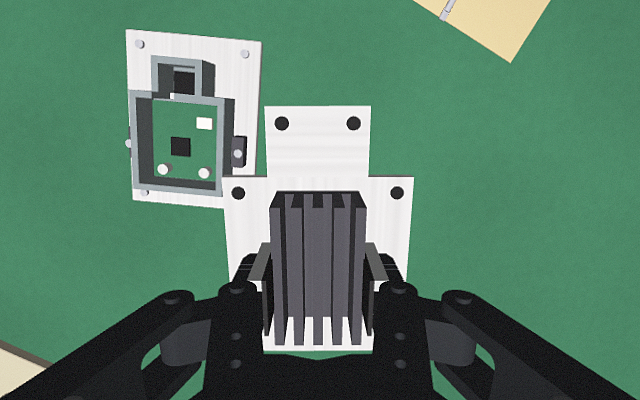

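The wrist view now shows the whole housing: rim outline from about (153,57) at the narrow end to (220,195) at the wide end. The held cover's nose and shoulder corners are visible too. I'll measure both from this frame.

```bash
cat >> h.py <<'E'
def housing(c,lo=.0485,box=None):
    P=cloud(c); z=cv2.medianBlur(P[...,2].astype(np.float32),5)
    m=(z>lo)&(z<.058)
    if box: b=np.zeros_like(m); b[box[1]:box[3],box[0]:box[2]]=1; m&=b
    m=m.astype(np.uint8); m=cv2.morphologyEx(m,cv2.MORPH_CLOSE,np.ones((3,3)))
    n,l,s,_=cv2.connectedComponentsWithStats(m); i=1+np.argmax(s[1:,4]); m=(l==i)
    return corners(m),np.median(z[cv2.erode(m.astype(np.uint8),np.ones((3,3)))>0])
E
python3 - <<'E'
from h import *
c=dict(np.load('w4.npz')); T=c['M']@np.linalg.inv(c['mount'])
for lo in (.046,.0485,.0505):
    k,z=housing(c,lo,(100,20,260,220)); print(lo,len(k),k.round(1).tolist(),'z',z)
    if len(k)==8: f=fit(onplane(c,k,.052)); print(f[0],f[1],np.degrees(f[2]))
# held cover
hsv=cv2.cvtColor(c['img'],cv2.COLOR_RGB2HSV); P=cloud(c); 
m=(hsv[...,1]<50)&(hsv[...,2]>150)&(P[...,2]>.15)&(P[...,2]<.24)
print('plate z',np.median(P[...,2][m]), 'TCP z',T[2,3])
g=cv2.morphologyEx(m.astype(np.uint8),cv2.MORPH_CLOSE,np.ones((21,21)))
def edge(pts): return cv2.fitLine(np.array(pts,np.float32),cv2.DIST_HUBER,0,.01,.01).ravel()
H=[];zt=np.median(P[...,2][m])
def pl(uv): return (np.linalg.inv(T)@np.r_[onplane(c,[uv],T[2,3]-.0216)[0],1])[:3]
for v in (120,135,150,165): r=np.where(g[v])[0]; a,b=pl((r.min(),v)),pl((r.max(),v)); print('nose mid y',((a+b)/2).round(4),'w',(b-a)[1].round(4))
for v in (190,205,220,235): r=np.where(g[v])[0]; a,b=pl((r.min(),v)),pl((r.max(),v)); print('body mid y',((a+b)/2).round(4),'w',(b-a)[1].round(4))
for u in (275,300,335,360): r=np.where(g[:,u])[0]; print('nose x',pl((u,r.min())).round(4))
for u in (235,250,385,400): r=np.where(g[:,u])[0]; print('shoulder x',pl((u,r.min())).round(4))
E
```

```text
0.046 8 [[151.0, 54.7], [151.0, 91.5], [128.2, 89.7], [133.2, 187.6], [222.0, 196.5], [225.1, 98.3], [203.0, 96.5], [203.0, 60.1]] z 0.052234393
0.0007627104638059532 [ 0.47270535 -0.03195752] 23.00839383010552
0.0485 8 [[151.0, 54.7], [151.0, 91.5], [128.2, 89.7], [133.2, 187.6], [221.8, 196.5], [224.6, 98.3], [202.0, 96.2], [202.0, 60.0]] z 0.052289136
0.0006095560166301273 [ 0.47261722 -0.03170531] 23.111870345469214
0.0505 8 [[151.0, 54.7], [151.0, 91.5], [128.2, 89.7], [133.2, 187.7], [221.2, 196.3], [223.7, 98.2], [200.7, 96.1], [202.3, 60.1]] z 0.05233034
0.000688670617699779 [ 0.47250968 -0.03142547] 23.066497438778512
plate z 0.21665871291498584 TCP z 0.23782793869444357
nose mid y [0.0603 0.     0.0215] w 0.044
nose mid y [0.0541 0.     0.0215] w 0.0436
nose mid y [ 0.0477 -0.0002  0.0215] w 0.0437
nose mid y [ 0.0413 -0.0002  0.0216] w 0.0442
body mid y [ 0.0301 -0.0002  0.0216] w 0.0841
body mid y [0.0232 0.     0.0216] w 0.0838
body mid y [0.0161 0.     0.0216] w 0.0839
body mid y [0.0088 0.     0.0216] w 0.0841
nose x [ 0.0656 -0.0176  0.0216]
nose x [ 0.066  -0.0072  0.0215]
nose x [0.066  0.0073 0.0215]
nose x [0.066  0.0176 0.0215]
shoulder x [ 0.0373 -0.036   0.0216]
shoulder x [ 0.0373 -0.0295  0.0216]
shoulder x [0.036  0.0295 0.0215]
shoulder x [0.036  0.0361 0.0215]
```

The held cover is square: its nose is at tool x = 66 mm and y = 0, so its origin is +6 mm ahead of the TCP with no relative turn. The housing reads (0.4726, −0.0317), 23.1°, rim 0.0523. I'll turn to match and check it from the other side, where any parallax bias would reverse.

Emit:
{"api": "jog_arm", "payload": {"plan": [{"offset":[0,0,0],"spin":0.6,"hand":-1},{"offset":[0,0,0],"spin":0.63,"hand":-1},{"offset":[-0.07,-1,0],"spin":0,"hand":-1},{"offset":[-0.07,-1,0],"spin":0,"hand":-1},{"offset":[-0.07,-1,0],"spin":0,"hand":-1}]}}

```text
clock: 8.23
tool_pos: [0.4582, -0.0967, 0.2382]
eef_rot: [0.98, 0.2, -0.0, -0.0]
wrist_force: [0.1, -0.1, -2.3]
finger_gap: 0.41
gripper_force: 52.1
```

Emit:
{"api": "jog_arm", "payload": {"plan": [{"offset":[-0.07,-1,0],"spin":0,"hand":-1},{"offset":[-0.07,-1,0],"spin":0,"hand":-1},{"offset":[-0.07,-1,0],"spin":0,"hand":-1},{"offset":[-0.07,-1,0],"spin":0,"hand":-1},{"offset":[-0.07,-1,0],"spin":0,"hand":-1}]}}

```text
clock: 8.65
tool_pos: [0.4008, 0.015, 0.2383]
eef_rot: [0.98, 0.2, 0.0, -0.0]
wrist_force: [0.3, 0.5, -2.4]
finger_gap: 0.41
gripper_force: 52.1
```

Emit:
{"api": "jog_arm", "payload": {"plan": [{"offset":[-0.07,-1,0],"spin":0,"hand":-1},{"offset":[-0.07,-1,0],"spin":0,"hand":-1},{"offset":[0,-0.2,0],"spin":0,"hand":-1},{"offset":[0,0,0],"spin":0,"hand":-1},{"offset":[0,0,0],"spin":0,"hand":-1}]}}

```text
clock: 9.07
tool_pos: [0.3776, 0.063, 0.2385]
eef_rot: [0.98, 0.2, 0.0, 0.0]
wrist_force: [0.0, 0.2, -1.5]
finger_gap: 0.413
gripper_force: 52.2
```

Emit:
{"api": "jog_arm", "payload": {"plan": [{"offset":[0,0,0],"spin":0,"hand":-1},{"offset":[0,0,0],"spin":0,"hand":-1}]}}

```text
clock: 9.23
tool_pos: [0.3784, 0.0623, 0.2384]
eef_rot: [0.98, 0.199, 0.0, 0.0]
wrist_force: [0.8, 0.7, -2.0]
finger_gap: 0.411
gripper_force: 52.2
```

Run:
```python
from h import *
c=grab('wrist'); save(c,'w5.png'); np.savez('w5.npz',**c); T=c['M']@np.linalg.inv(c['mount']); print(T.round(4).tolist())
c4=dict(np.load('w4.npz')); k4,_=housing(c4,.0505,(100,20,260,220))
for lo in (.0485,.0505):
    k,z=housing(c,lo,(410,0,640,240)); print(lo,len(k),k.round(1).tolist(),'z',z)
    W=onplane(c,k,.052); f=fit(W); print(f[0],f[1],np.degrees(f[2]))
W4=onplane(c4,k4,.052); zs=[]
for i,p in enumerate(W4):
    j=np.argmin(((W-p)**2).sum(1)); o1,d1=rays(c4,k4[i:i+1]); o2,d2=rays(c,k[j:j+1])
    t=np.linalg.lstsq(np.c_[d1[0],-d2[0]],o2-o1,rcond=None)[0]; zs.append((o1+d1[0]*t[0]+o2+d2[0]*t[1])[2]/2)
print('tri z',np.round(zs,4),np.mean(zs))
h=(f[1]+fit(W4)[1])/2; th=(f[2]+fit(W4)[2])/2; tgt=h-.006*np.array([np.cos(th),np.sin(th)])
print('mean',h,np.degrees(th),'tool delta',(T[:3,:3].T@(np.r_[tgt,.052+.0276]-T[:3,3])).round(4),'dyaw',th-np.arctan2(T[1,0],T[0,0]))
```

```text
[[0.9207, 0.3904, 0.0004, 0.3784], [0.3904, -0.9207, -0.0003, 0.0623], [0.0003, 0.0005, -1.0, 0.2384], [0.0, 0.0, 0.0, 1.0]]
0.0485 17 [[435.6, 52.0], [432.2, 89.0], [410.0, 89.0], [410.0, 188.3], [417.1, 97.6], [439.6, 89.7], [442.6, 59.0], [478.6, 59.0], [474.3, 89.2], [495.3, 97.9], [487.0, 182.0], [414.1, 182.0], [413.2, 188.0], [492.1, 188.0], [505.8, 90.0], [482.7, 90.0], [487.5, 52.0]] z 0.052397262Traceback (most recent call last):
  File "<stdin>", line 6, in <module>
  File "h.py", line 43, in fit
    q=np.roll(Q,s,0)[:,:2]; m=q.mean(0); mm=MOD.mean(0); H=(MOD-mm).T@(q-m)
                                                           ~~~~~~~~~~^^~~~~
ValueError: matmul: Input operand 1 has a mismatch in its core dimension 0, with gufunc signature (n?,k),(k,m?)->(n?,m?) (size 17 is different from 8)
```

The box clipped the rim and the held cover hides one corner, so I'll shift 25 mm further.

Emit:
{"api": "jog_arm", "payload": {"plan": [{"offset":[0,-0.8,0],"spin":0,"hand":-1},{"offset":[0,-0.2,0],"spin":0,"hand":-1},{"offset":[0,0,0],"spin":0,"hand":-1},{"offset":[0,0,0],"spin":0,"hand":-1},{"offset":[0,0,0],"spin":0,"hand":-1}]}}

```text
clock: 9.7
tool_pos: [0.3686, 0.0855, 0.2383]
eef_rot: [0.98, 0.2, 0.0, 0.0]
wrist_force: [0.1, 0.8, -2.5]
finger_gap: 0.413
gripper_force: 52.2
```

Run:
```python
from h import *
c=grab('wrist'); save(c,'w5.png'); np.savez('w5.npz',**c); T=c['M']@np.linalg.inv(c['mount']); print(T.round(4).tolist())
c4=dict(np.load('w4.npz')); k4,_=housing(c4,.0505,(100,20,260,220))
for lo in (.0485,.0505):
    k,z=housing(c,lo,(380,0,640,240)); print(lo,len(k),k.round(1).tolist(),'z',z)
    W=onplane(c,k,.052); f=fit(W); print(f[0],f[1],np.degrees(f[2]))
W4=onplane(c4,k4,.052); zs=[]
for i,p in enumerate(W4):
    j=np.argmin(((W-p)**2).sum(1)); o1,d1=rays(c4,k4[i:i+1]); o2,d2=rays(c,k[j:j+1])
    t=np.linalg.lstsq(np.c_[d1[0],-d2[0]],o2-o1,rcond=None)[0]; zs.append((o1+d1[0]*t[0]+o2+d2[0]*t[1])[2]/2)
print('tri z',np.round(zs,4),np.mean(zs))
h=(f[1]+fit(W4)[1])/2; th=(f[2]+fit(W4)[2])/2; tgt=h-.006*np.array([np.cos(th),np.sin(th)])
print('mean',h,np.degrees(th),'tool delta',(T[:3,:3].T@(np.r_[tgt,.052+.0276]-T[:3,3])).round(4),'dyaw',th-np.arctan2(T[1,0],T[0,0]))
```

```text
[[0.9203, 0.3912, 0.0002, 0.3686], [0.3912, -0.9203, -0.0005, 0.0855], [0.0, 0.0005, -1.0, 0.2383], [0.0, 0.0, 0.0, 1.0]]
0.0485 8 [[463.1, 52.0], [462.4, 89.0], [437.4, 89.0], [430.6, 188.0], [518.9, 188.0], [533.8, 90.0], [510.8, 90.0], [516.9, 52.0]] z 0.052384105
0.0010489714970312706 [ 0.47252702 -0.03093023] 23.306007439177268
0.0505 8 [[464.8, 51.7], [462.1, 89.0], [438.2, 89.0], [431.4, 188.0], [518.9, 188.0], [533.8, 90.0], [510.8, 90.0], [516.8, 52.6]] z 0.05241807
0.0007910053702465586 [ 0.47261658 -0.03120786] 23.244251002067685
tri z [0.0506 0.0522 0.0511 0.0521 0.0523 0.0523 0.0518 0.0519] 0.05177857813219937
mean [ 0.47256313 -0.03131666] 23.155374220423102 tool delta [0.0439 0.1481 0.1588] dyaw 0.002248614334943
```

Both views agree within 0.3 mm: housing at (0.4726, −0.0313), 23.15°, with the rim triangulated at 0.0518. I'll move over it and descend to about 19 mm above the rim.

Emit:
{"api": "jog_arm", "payload": {"plan": [{"offset":[0.3,1,0],"spin":-0.03,"hand":-1},{"offset":[0.3,1,0],"spin":0,"hand":-1},{"offset":[0.3,1,0],"spin":0,"hand":-1},{"offset":[0.3,1,0],"spin":0,"hand":-1},{"offset":[0.3,1,0],"spin":0,"hand":-1}]}}

```text
clock: 10.17
tool_pos: [0.4528, -0.0158, 0.2383]
eef_rot: [0.98, 0.201, 0.0, 0.0]
wrist_force: [0.7, 0.4, -1.6]
finger_gap: 0.408
gripper_force: 52.1
```

Emit:
{"api": "jog_arm", "payload": {"plan": [{"offset":[0.26,0.92,0],"spin":0,"hand":-1},{"offset":[0,0,1],"spin":0,"hand":-1},{"offset":[0,0,1],"spin":0,"hand":-1},{"offset":[0,0,1],"spin":0,"hand":-1},{"offset":[0,0,1],"spin":0,"hand":-1}]}}

```text
clock: 10.58
tool_pos: [0.4674, -0.0337, 0.1374]
eef_rot: [0.98, 0.2, 0.0, 0.0]
wrist_force: [0.7, 0.4, -3.0]
finger_gap: 0.412
gripper_force: 52.2
```

Emit:
{"api": "jog_arm", "payload": {"plan": [{"offset":[0,0,0.9],"spin":0,"hand":-1},{"offset":[0,0,0.7],"spin":0,"hand":-1},{"offset":[0,0,0],"spin":0,"hand":-1},{"offset":[0,0,0],"spin":0,"hand":-1},{"offset":[0,0,0],"spin":0,"hand":-1}]}}

```text
clock: 11.0
tool_pos: [0.4679, -0.0333, 0.0993]
eef_rot: [0.98, 0.201, 0.001, 0.0]
wrist_force: [0.0, 0.2, -1.4]
finger_gap: 0.41
gripper_force: 52.0
```

Run:
```python
from h import *
c=grab('wrist'); save(c,'w6.png'); T=np.mean([pose() for _ in range(3)],0); h=np.array([.47256,-.03132]); th=np.radians(23.155)
t=h-.006*np.array([np.cos(th),np.sin(th)]); print(T[:3,3],(T[:3,:3].T@(np.r_[t,.052+.0276]-T[:3,3])).round(4),th-np.arctan2(T[1,0],T[0,0]))
```

```text
[ 0.46842774 -0.03328225  0.09977457] [-0.0015 -0.0002  0.0202] -0.00021226349032549274
```

View pics/w6.png

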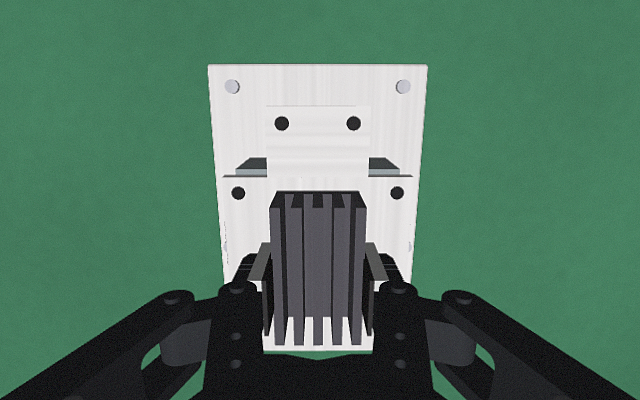

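The cover hangs symmetrically over the housing, with equal shoulders showing at (240,168) and (385,168). I'll apply a 1 mm x correction and lower gently, watching the force.

Emit:
{"api": "jog_arm", "payload": {"plan": [{"offset":[-0.045,0,0.2],"spin":0,"hand":-1},{"offset":[0,0,0.2],"spin":0,"hand":-1},{"offset":[0,0,0.2],"spin":0,"hand":-1},{"offset":[0,0,0.08],"spin":0,"hand":-1},{"offset":[0,0,0],"spin":0,"hand":-1}]}}

```text
clock: 11.47
tool_pos: [0.4651, -0.033, 0.0806]
eef_rot: [0.98, 0.201, -0.001, -0.0]
wrist_force: [0.1, -1.0, -1.7]
finger_gap: 0.409
gripper_force: 52.1
```

Emit:
{"api": "jog_arm", "payload": {"plan": [{"offset":[0,0,0.04],"spin":0,"hand":-1},{"offset":[0,0,0.04],"spin":0,"hand":-1},{"offset":[0,0,0],"spin":0,"hand":-1}]}}

```text
clock: 11.72
tool_pos: [0.466, -0.0332, 0.0796]
eef_rot: [0.98, 0.201, 0.0, 0.0]
wrist_force: [-0.9, 0.2, 1.0]
finger_gap: 0.411
gripper_force: 52.5
```

Run:
```python
from h import *
T=pose(); h=np.array([.47256,-.03132]); th=np.radians(23.155)
t=h-.006*np.array([np.cos(th),np.sin(th)]); print(T[:3,3],(T[:3,:3].T@(np.r_[t,.052+.0276]-T[:3,3])).round(4),read_state()['wrist_force'],read_state()['moment'])
```

```text
[ 0.46603373 -0.03320245  0.07962672] [0.0007 0.0008 0.    ] [-0.85469445  0.18924979  0.95872821] [-0.02547216  0.22732063  0.00153746]
```

Contact: the wrist force rose from −2 to +1 N, at rim height and with under 1 mm offset. I'll press slightly, then release.

Emit:
{"api": "jog_arm", "payload": {"plan": [{"offset":[0,0,0.03],"spin":0,"hand":-1},{"offset":[0,0,0],"spin":0,"hand":-1},{"offset":[0,0,0],"spin":0,"hand":-0.1},{"offset":[0,0,0],"spin":0,"hand":0},{"offset":[0,0,0],"spin":0,"hand":0.2}], "force": 20}}

```text
clock: 12.13
tool_pos: [0.4663, -0.0333, 0.0787]
eef_rot: [0.98, 0.201, 0.0, 0.0]
wrist_force: [0.5, 0.5, -0.1]
finger_gap: 0.595
gripper_force: 0.0
```

Emit:
{"api": "jog_arm", "payload": {"plan": [{"offset":[0,0,0],"spin":0,"hand":0.5},{"offset":[0,0,0],"spin":0,"hand":0.5},{"offset":[0,0,0],"spin":0,"hand":0.5},{"offset":[0,0,-0.3],"spin":0,"hand":0.5},{"offset":[0,0,-0.7],"spin":0,"hand":0.5}]}}

```text
clock: 12.55
tool_pos: [0.4637, -0.0328, 0.1021]
eef_rot: [0.98, 0.201, -0.002, -0.001]
wrist_force: [-0.6, 0.7, -0.3]
finger_gap: 0.751
gripper_force: 0.0
```

Emit:
{"api": "jog_arm", "payload": {"plan": [{"offset":[0,0,-1],"spin":0,"hand":0.5},{"offset":[0,0,-1],"spin":0,"hand":0.5},{"offset":[0,0,-1],"spin":0,"hand":0.5},{"offset":[0,0,-1],"spin":0,"hand":0.5},{"offset":[0,0,0],"spin":0,"hand":0.5}]}}

```text
clock: 12.97
tool_pos: [0.4696, -0.0339, 0.2095]
eef_rot: [0.98, 0.201, 0.005, 0.002]
wrist_force: [1.1, 0.1, 0.0]
finger_gap: 0.749
gripper_force: 0.0
```

Emit:
{"api": "jog_arm", "payload": {"plan": [{"offset":[0,0,0],"spin":0,"hand":0.5},{"offset":[0,0,0],"spin":0,"hand":0.5}]}}

```text
clock: 13.13
tool_pos: [0.4655, -0.0331, 0.2035]
eef_rot: [0.98, 0.201, -0.0, -0.0]
wrist_force: [-0.4, -0.0, 0.3]
finger_gap: 0.75
gripper_force: 0.0
```

Run:
```python
from h import *
c=grab('wrist'); save(c,'w7.png'); P=cloud(c); z=cv2.medianBlur(P[...,2].astype(np.float32),5)
m=cv2.morphologyEx(((z>.0535)&(z<.1)).astype(np.uint8),cv2.MORPH_CLOSE,np.ones((5,5))); k=corners(m)
print(len(k),k.round(1).tolist())
if len(k)==8: f=fit(onplane(c,k,.058)); print(f[0],f[1],np.degrees(f[2]))
p=P[(z>.054)&(z<.062)]; A=np.c_[p[:,:2]-p[:,:2].mean(0),np.ones(len(p))]; print('plate plane',np.linalg.lstsq(A,p[:,2],rcond=None)[0],np.median(p[:,2]))
```

```text
8 [[289.6, 104.0], [290.2, 143.0], [264.5, 143.0], [269.0, 249.0], [366.9, 249.0], [370.9, 143.0], [346.0, 143.0], [346.0, 104.0]]
0.00043461363692812605 [ 0.47219525 -0.03086422] 23.235248190109914
plate plane [0.03467015 0.01577786 0.05933425] 0.058393866493756996
```

View pics/w7.png

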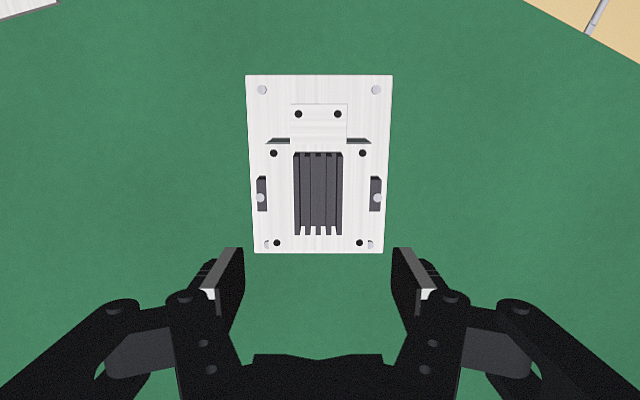

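The cover is seated at (0.4722, −0.0309), 23.2°, within 0.6 mm and 0.1° of the housing. The tilt fit was contaminated by the sink's sides, so I'll recheck it on white plate pixels only and hand in if it is flat.

Run:
```python
from h import *
c=grab('wrist'); P=cloud(c); z=P[...,2]
m=cv2.erode(((c['img'].min(2)>170)&(z>.05)&(z<.066)).astype(np.uint8),np.ones((5,5)))>0
p=P[m]; A=np.c_[p[:,:2]-p[:,:2].mean(0),np.ones(len(p))]; s=np.linalg.lstsq(A,p[:,2],rcond=None)[0]; print(len(p),s)
if np.hypot(*s[:2])<.03 and abs(s[2]-.058)<.002: print(job_done())
```

```text
6263 [ 0.00130186 -0.00051759  0.05840412]
the job is handed in; nothing more can be done
None
```

The stepped cover is seated flat on the housing rim, narrow end over narrow end, measured within about 0.6 mm and 0.1° of the housing. It was lowered under grip until it touched, and the job was handed in at about 13 s; no verdict came back.

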